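Chock the tubs in the catering tray

TASK

Each tub in the wooden delivery tray leaves a gap at one end of its bay. Fill each gap with the wooden block of the right thickness, the one that slides in snugly: lower each upright, rib up, until it stands fully down on the tray's floor, and let go. The thickest block on the counter fits neither gap and is not needed.

Things in the scene. Friction and masses are not known exactly. Their poses are not given: they have to be found in the camera images.
- thin_block_grip (a point): Thinnest of three pale wood blocks, upright on the counter (sizes in mm). Foot 60 long (x) x 28 thick (y) x 50 high, bottom edges bevelled 4 mm; on it, centred, a grip rib 60 (x) x 20 (y) x 50 high; 100 high in all. Point: rib's middle, 75 above the underside; z up. Grip the rib from above across its 20. About 100 g. 
- thick_block_grip (a point): Middle of three pale wood blocks, upright on the counter (sizes in mm). Foot 60 long (x) x 48 thick (y) x 50 high, bottom edges bevelled 4 mm; on it, centred, a grip rib 60 (x) x 20 (y) x 50 high; 100 high in all. Point: rib's middle, 75 above the underside; z up. Grip the rib from above across its 20. About 140 g. The third block, 68 thick, fits neither gap.
- long_tub_end (a point): Longer of two fixed lidded white tubs, one in each bay (either) of a wooden tray: 192 mm long (y) x 100 x 45 high. Bay 106 x 228 inside, floor 8 above counter, walls 40 above it, 6 thick. Point: foot of the tub's end at the gap, mid-width, on the bay floor. y points across the 36 wide gap to the bay's end wall; gap middle at y = 18 mm; z up.
- short_tub_end (a point): Shorter of two fixed lidded white tubs, one in each bay (either) of a wooden tray: 172 mm long (y) x 100 x 45 high. Bay 106 x 228 inside, floor 8 above counter, walls 40 above it, 6 thick. Point: foot of the tub's end at the gap, mid-width, on the bay floor. y points across the 56 wide gap to the bay's end wall; gap middle at y = 28 mm; z up.
Mind the look-alikes: they are no part of the job. What is shaped like the part that bears thick_block_grip but purple is not meant.

How it is judged:
At the end, for the whole second after the job is handed in: Thin block in the gap beside the long tub, thick block in that beside the short tub: each on the tray floor (8 mm), within 10 mm of the gap's middle across it and 30 mm along it, rib up within 10 degrees, in line with the gap within 14 degrees, released and at rest (x of thin_block_grip in the frame of long_tub_end between -0.03 and 0.03 m and y of thin_block_grip in the frame of long_tub_end between 0.008 and 0.028 m and z of thin_block_grip in the frame of long_tub_end between 0.067 and 0.083 m and angle between each of thin_block_grip, thick_block_grip's own z axis and vertical below 0.17 rad and angle between the y axis of thin_block_grip and the y axis of long_tub_end, either way round below 0.25 rad and linear speed of each of thin_block, thick_block below 0.03 m/s and x of thick_block_grip in the frame of short_tub_end between -0.03 and 0.03 m and y of thick_block_grip in the frame of short_tub_end between 0.018 and 0.038 m and z of thick_block_grip in the frame of short_tub_end between 0.067 and 0.083 m and angle between the y axis of thick_block_grip and the y axis of short_tub_end, either way round below 0.25 rad); the robot touches nothing.
It also fails if it takes over 61 s, if anything falls off the work surface, if the arm or the gripper's body presses on something with over 40 N, if the wrist force passes 120 N, or if a joint passes its speed limit or range.

ROBOT

A 6-joint arm with a two-finger parallel gripper is mounted at the origin on the work surface. World frame = base frame: x ahead of the robot, y to its left, z up, the work surface at z = 0. Lengths are in m, angles in rad, forces in N, time in s.
With the tool pointing down it reaches from about 0.275 to 0.775 m from the base axis. Payload 14.6 kg.
Tool frame: the origin (TCP) lies at the very end of the fingers, on their centre line; the grasp point (between the pads) lies 19 mm behind it; z points along the fingers, y is the line along which they close (so a half turn about z gives the same grasp; the last joint's range is limited). The gripper opens to 85 mm and grips with 20 to 120 N. Pads are 22 mm wide; open, the fingers measure 114 mm over their backs; the gripper's body (76 mm by 85 mm) begins 54 mm behind the grasp point. The pads swing forward as they close: fully open they stand 13 mm farther back than shut.
Start: joints at [0.961, 0.263, -0.048, 1.259, 0, 1.415], TCP at [0.231, 0.472, 0.231] pointing down, gripper open.
Joint ranges: [-2.65, 2.65], [-0.89, 1.7], [-1.18, 1.37], [-2.13, 2.11], [-1.35, 1.29], [-3.14, 3.14]. Speed limits (rad/s): [1.89, 1.89, 2.57, 2.79, 3.14, 3.14].

INTERFACE

Orientations are given as a rotation vector (axis times angle).
In Python, from workcell import env gives the robot as it stands. Calls block until the motion is done:
- env.move_pose(position, orientation): joint-space move of the TCP to a pose.
- env.move_l(position, attitude=None, max_speed=0.15): straight line of the TCP; attitude=None keeps the orientation; max_speed is the mean speed in m/s.
- env.move_joints(angles): joint-space move.
- env.release() and env.grab(): open the fingers fully, or close them until they stop; the grip force is fixed at half the most.
- env.wait(seconds).
- env.solve_ik(position, orientation): joint angles nearest the present ones, or None.
- env.capture(name): name is "scene" or "top"; returns the picture (400x640x3 uint8, red, green, blue); there is no depth.
- env.camera_params(name): a dict with "fx", "fy", "cx", "cy" (pixels), "distortion" ([k1, k2, p1, p2, k3] as OpenCV has them; the pictures are not rectified), "R" (3x3) and "t" (3): a world point X has camera coordinates R X + t. Camera axes: x right, y down, z forward; pixel columns grow to the right and rows downward; lengths in m; the calibration is good to about 2 mm. A picture is of the moment at which its call begins. camera_params takes no time and is no camera call.
A pose or a line that the arm cannot do raises env.MotionError and nothing moves.
- env.hand_in(): hands the job in; it is judged then, once.
Readings, each from a call of its own:
- env.read_t(): time.
- env.read_joint_pos(): joint angles.
- env.read_joint_velocities(): joint speeds.
- env.read_joint_torque(): joint torques, N m.
- env.read_eef_pos(): TCP position.
- env.read_orientation(): TCP orientation.
- env.read_contact_force(): force on the tool from outside, world axes, zero at the start.
- env.read_ft_torque(): the same for the moment, N m.
- env.read_width(): finger opening in m.
- env.read_gripper_force(): force on a finger pad.
Only numpy, scipy, OpenCV 4.12 (cv2) and the standard library are available. Lean on these libraries where they do the work, as an engineer would, in place of code of your own. Each camera call takes 0.05 s, during which the arm holds its last target. There are 200 camera calls.

## Working session

There is one attempt and no reset: what is moved stays moved. The work goes in short steps, each a Python script; the robot and the scene stay as the last script left them, time stands still between calls to the robot, and variables do not carry over. Pictures are saved under pics/ and viewed, at most 10 in all, crops included, and the job is handed in when it is done.

```bash
mkdir -p pics; ls
python3 - <<'E'
from workcell import env
import cv2
for n in("scene","top"):
    cv2.imwrite(f"pics/{n}0.png",env.capture(n)[:,:,::-1])
    p=env.camera_params(n);print(n,p)
print(env.read_orientation(),env.read_t())
E
```

```text
pics
scene {'fx': 400.91829917888765, 'fy': 400.91829917888765, 'cx': 317.202684445297, 'cy': 192.15935464755296, 'distortion': array([-0.07441313,  0.        ,  0.        ,  0.        ,  0.        ]), 'R': array([[-0.23798839,  0.97122349, -0.00929843],
       [ 0.77555556,  0.18426133, -0.60378915],
       [-0.58470087, -0.15090625, -0.79708983]]), 't': array([ 0.01177554, -0.38755112,  1.19438243])}
top {'fx': 408.99984950257, 'fy': 408.99984950257, 'cx': 326.84182291978107, 'cy': 204.30289391685596, 'distortion': array([-0.01286853,  0.        ,  0.        ,  0.        ,  0.        ]), 'R': array([[ 0.01149111, -0.99945289,  0.03101402],
       [-0.98106359, -0.01726602, -0.19291481],
       [ 0.19334476, -0.02820992, -0.98072524]]), 't': array([0.1061204 , 0.52226654, 0.93084   ])}
[-7.08179586e-01 -3.06036986e+00  1.30677216e-03] 0.1
```

View pics/top0.png

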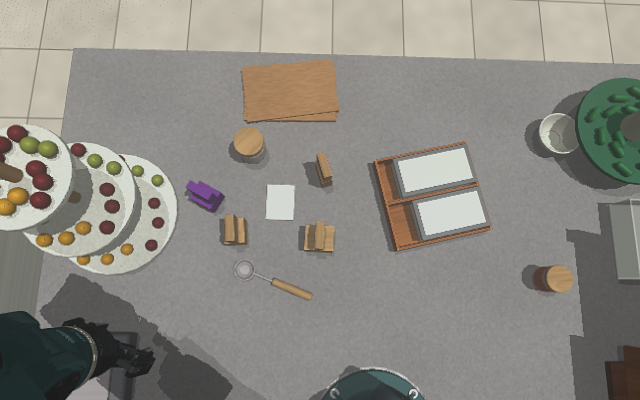

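View pics/scene0.png

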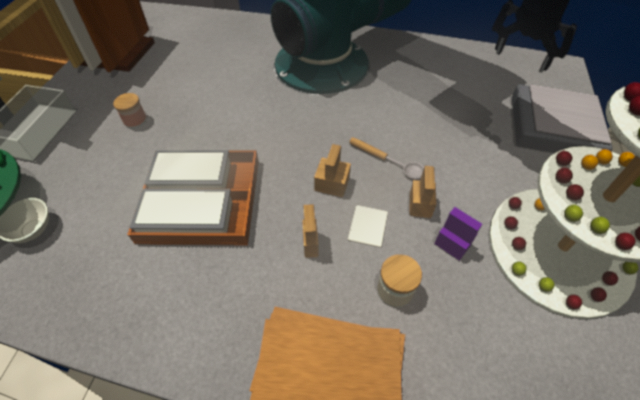

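Candidate blocks in the top view are A (323,170), B (234,230) and C (319,237); the purple one at (205,195) is a decoy. The tray's two tubs are at (434,170) and (450,212), with gaps on the left at about (387,178) and (400,222). I'll check this in one close crop.

Run:
```python
import cv2
a=cv2.imread("pics/top0.png")
cv2.imwrite("pics/crop1.png",cv2.resize(a[138:258,180:340],None,fx=5,fy=5,interpolation=cv2.INTER_CUBIC))
cv2.imwrite("pics/crop2.png",cv2.resize(a[138:256,365:495],None,fx=5,fy=5,interpolation=cv2.INTER_CUBIC))
```

```text
(no output)
```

View pics/crop1.png

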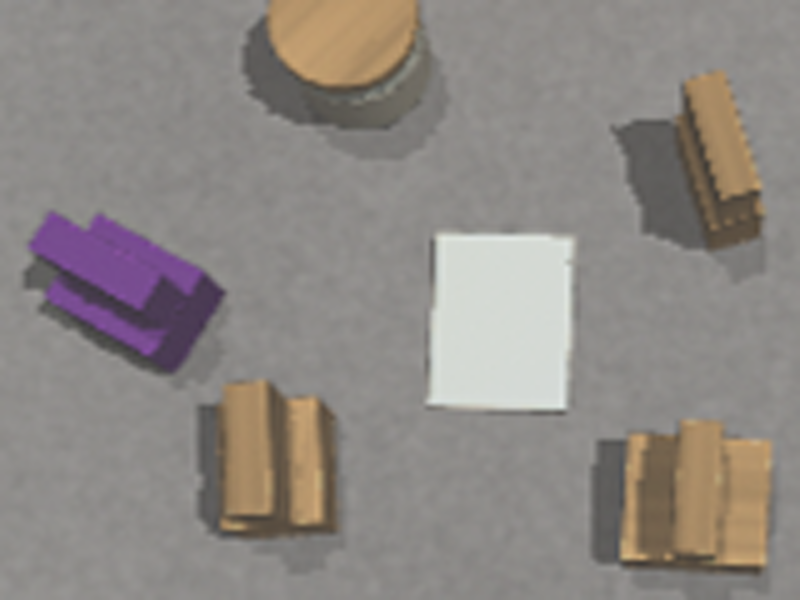

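View pics/crop2.png

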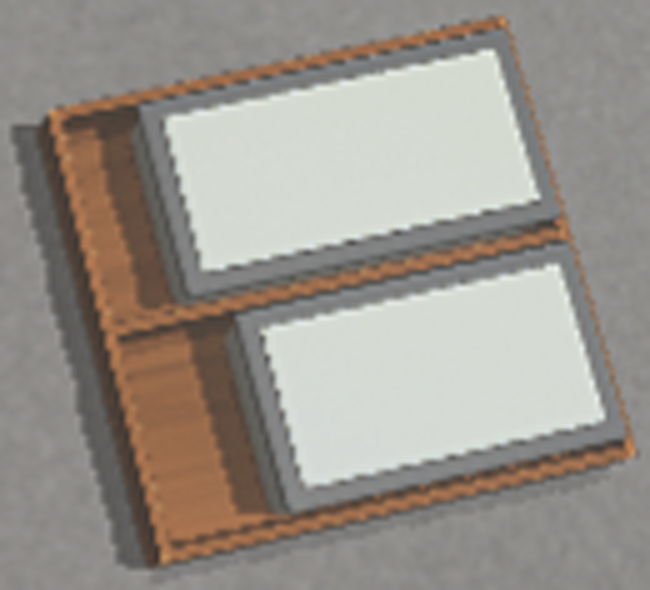

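Rib widths and foot sizes in the crop say: A (right, top crop (715,130)) is the thin one, B (lower left, (250,450)) is the middle one at about 21 px for a 48 mm foot, and C (about 29 px, so 68 mm) is not needed. The upper tub has the narrow gap, so it is the long one; the lower tub is the short one. Next I'll get the same corners in the scene view for triangulation.

Run:
```python
import cv2,numpy as np
a=cv2.imread("pics/scene0.png")
t=cv2.resize(a[140:250,125:265],None,fx=5,fy=5,interpolation=cv2.INTER_CUBIC)[:, :700]
A=cv2.resize(a[198:263,285:345],None,fx=5,fy=5,interpolation=cv2.INTER_CUBIC)
B=cv2.resize(a[158:223,395:455],None,fx=5,fy=5,interpolation=cv2.INTER_CUBIC)
cv2.imwrite("pics/crop3.png",t)
cv2.imwrite("pics/crop4.png",np.hstack([A,B]))
```

```text
(no output)
```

View pics/crop3.png

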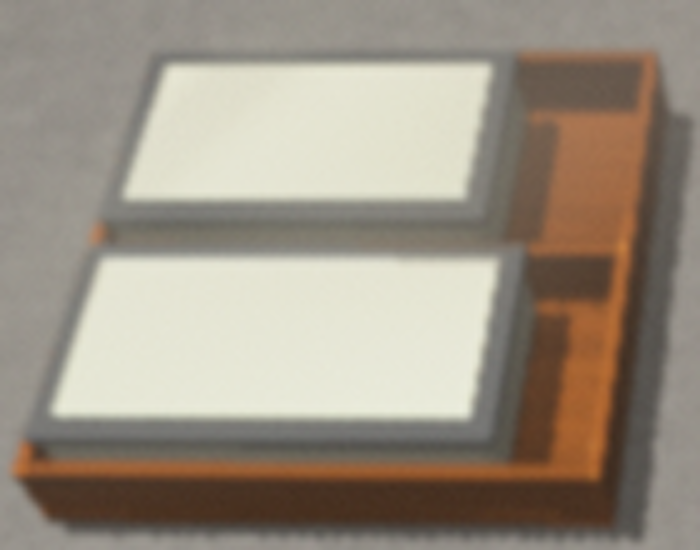

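View pics/crop4.png

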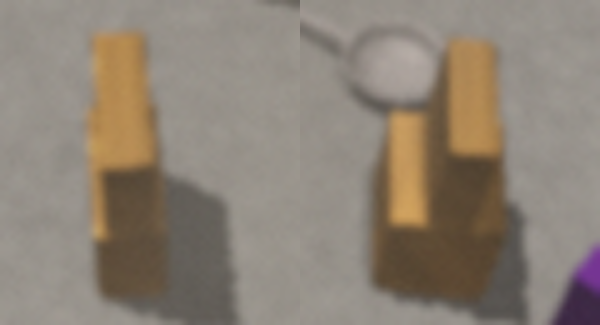

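```bash
cat > h.py <<'E'
import cv2,numpy as np
from workcell import env
def ray(n,px):
    p=env.camera_params(n);K=np.array([[p['fx'],0,p['cx']],[0,p['fy'],p['cy']],[0,0,1]])
    u=cv2.undistortPoints(np.array(px,float).reshape(-1,1,2),K,p['distortion']).reshape(-1,2)
    return -p['R'].T@p['t'],np.c_[u,np.ones(len(u))]@p['R']
def plane(n,px,z):
    c,d=ray(n,px);return c+d*((z-c[2])/d[:,2])[:,None]
def tri(p1,p2):
    out=[]
    (c1,D1),(c2,D2)=ray("top",p1),ray("scene",p2)
    for a,b in zip(D1,D2):
        s=np.linalg.lstsq(np.c_[a,-b],c2-c1,rcond=None)[0];P,Q=c1+s[0]*a,c2+s[1]*b
        out.append(np.r_[(P+Q)/2,np.linalg.norm(P-Q)])
    return np.array(out)
E
cat > m.py <<'E'
from h import *
np.set_printoptions(precision=4,suppress=True)
f=lambda c,x,y:(np.array(c,float)+.5)/5-.5+[x,y]
rib={'A':(f([(683,88),(720,72),(762,190),(725,202)],180,138),f([(93,35),(147,33),(155,165),(105,170)],285,198)),
'B':(f([(222,388),(270,380),(275,515),(222,517)],180,138),f([(148,40),(197,40),(201,153),(150,155)],395,158))}
for k,(a,b) in rib.items():
    for n,q in(("top",a),("scene",b)):
        P=plane(n,q,.1)[:,:2]; r=cv2.minAreaRect(P.astype(np.float32)*1000)
        x=(P[2]+P[3]-P[0]-P[1])/2
        print(k,n,P.mean(0),"size",np.round(r[1],1),"long-axis",np.degrees(np.arctan2(x[1],x[0])))
    print(' tri ctr',tri([a.mean(0)],[b.mean(0)]))
t=f([(52,112),(503,20),(630,455),(160,562)],365,138);s=f([(612,478),(15,470),(658,55)],125,140)
print('tri tray',tri(t[[0,1,3]],s))
T=plane("top",t,.048)[:,:2];S=plane("scene",s,.048)[:,:2]
L=np.array([(0,.12),(0,-.12)]) 
M=np.array([(.115,.12),(.115,-.12),(-.115,-.12),(-.115,.12)])  # local (x,y)
def fit(P,M):
    Pc,Mc=P-P.mean(0),M-M.mean(0);a=np.arctan2((Mc[:,0]*Pc[:,1]-Mc[:,1]*Pc[:,0]).sum(),(Mc*Pc).sum())
    R=np.array([[np.cos(a),-np.sin(a)],[np.sin(a),np.cos(a)]]);c=P.mean(0)-R@M.mean(0)
    return c,a,np.linalg.norm(P-c-M@R.T,axis=1)
for n,P,m in(("top",T,M),("scene",S,M[[0,1,3]])):
    c,a,e=fit(P,m);print(n,c,np.degrees(a),e)
    R=np.array([[np.cos(a),-np.sin(a)],[np.sin(a),np.cos(a)]])
    print(' gap long',c+R@[.056,.114-.018],'short',c+R@[-.056,.114-.028])
    q=f([(138,103),(190,300),(235,312),(285,512)],365,138) if n=="top" else f([(528,250),(492,440),(520,53),(490,222)],125,140)
    print(' lid end corners in tray frame (y exp ~.078,.078,.058,.058)\n',(plane(n,q,.053)[:,:2]-c)@R)
E
python3 m.py
```

```text
A top [0.6029 0.1226] size [59.9 18.8] long-axis -160.0008041212607
A scene [0.6084 0.1234] size [59.9 20.4] long-axis 17.996753421662913
 tri ctr [[0.6048 0.1224 0.0932 0.0001]]
B top [0.4541 0.3327] size [60.9 23.3] long-axis -175.66905074817268
B scene [0.4589 0.3321] size [62.8 20. ] long-axis 5.2233145581613245
 tri ctr [[0.4546 0.3334 0.0944 0.0008]]
tri tray [[ 0.6373 -0.0025  0.0349  0.0063]
 [ 0.692  -0.2368  0.0357  0.0013]
 [ 0.4152 -0.0558  0.0347  0.0014]]
top [ 0.5508 -0.1422] 12.961870427365715 [0.0046 0.0033 0.0044 0.0024]
 gap long [ 0.5839 -0.0361] short [ 0.477  -0.0709]
 lid end corners in tray frame (y exp ~.078,.078,.058,.058)
 [[ 0.1067  0.0748]
 [ 0.0055  0.0742]
 [-0.0047  0.0543]
 [-0.1032  0.0553]]
scene [ 0.5613 -0.1392] 13.280511205002012 [0.0021 0.0032 0.0052]
 gap long [ 0.5938 -0.0329] short [ 0.487  -0.0683]
 lid end corners in tray frame (y exp ~.078,.078,.058,.058)
 [[ 0.0055  0.0744]
 [ 0.0996  0.0733]
 [-0.1076  0.0547]
 [-0.0095  0.056 ]]
```

```bash
sed -i 's/,s,\.048/,s,.040/; s/,t,\.048/,t,.040/' m.py
cat >> m.py <<'E'
print("tray sides top",np.linalg.norm(T-np.roll(T,-1,0),axis=1), "scene",np.linalg.norm(S[0]-S[1]),np.linalg.norm(S[0]-S[2]))
for z in(.040,.048):
    print(z,"corner diffs top-scene",(plane("top",t,z)[[0,1,3],:2]-plane("scene",s,z)[:,:2]).ravel())
E
python3 m.py|tail -18
```

```text
[ 0.4152 -0.0558  0.0347  0.0014]]
top [ 0.5527 -0.1445] 12.961870427365712 [0.0033 0.002  0.0031 0.001 ]
 gap long [ 0.5857 -0.0384] short [ 0.4788 -0.0733]
 lid end corners in tray frame (y exp ~.078,.078,.058,.058)
 [[ 0.1055  0.0775]
 [ 0.0043  0.0769]
 [-0.006   0.057 ]
 [-0.1045  0.058 ]]
scene [ 0.5564 -0.1431] 13.280511205002016 [0.0026 0.002  0.0032]
 gap long [ 0.5888 -0.0368] short [ 0.4821 -0.0723]
 lid end corners in tray frame (y exp ~.078,.078,.058,.058)
 [[ 0.0112  0.0772]
 [ 0.1053  0.076 ]
 [-0.1019  0.0574]
 [-0.0038  0.0587]]
tray sides top [0.2357 0.2264 0.2372 0.2275] scene 0.24308283977829512 0.2271391419979732
0.04 corner diffs top-scene [-0.003  -0.0073 -0.004   0.     -0.0052  0.0002]
0.048 corner diffs top-scene [-0.0098 -0.0089 -0.0105 -0.0025 -0.0128 -0.0016]
```

```bash
cat >> h.py <<'E'
def ori(th):  # tool down, fingers closing across a rib whose long axis is at th deg
    a=np.radians(th+180)/2; return np.pi*np.array([np.cos(a),np.sin(a),0])
def pick(x,y,th):
    env.move_pose([x,y,.17],ori(th)); env.move_l([x,y,.060],max_speed=.12); env.grab()
    print("w",env.read_width(),"gf",env.read_gripper_force(),"t",env.read_t())
    env.move_l([x,y,.20]); print("w",env.read_width(),env.read_contact_force())
E
python3 - <<'E'
from h import *
print(env.solve_ik([.6056,.123,.17],ori(19)),env.solve_ik([.587,-.0376,.068],ori(13.1)),env.solve_ik([.4565,.3324,.06],ori(4.8)))
pick(.6056,.123,19)
env.move_pose([.587,-.0376,.155],ori(13.1))
print(env.read_t(),env.read_eef_pos(),env.read_width(),env.read_contact_force())
a=env.capture("top");b=env.capture("scene")
cv2.imwrite("pics/p1.png",np.hstack([cv2.resize(i[y:y+130,x:x+130],None,fx=3,fy=3,interpolation=2)for i,x,y in((a,350,125),(b,135,130))])[:,:,::-1])
E
```

```text
[ 0.06859855  0.44511701  0.06624127  1.19192059  0.         -0.26301401] [-0.20245697  0.46296274 -0.1984945   0.90933909  0.         -0.43109511] [ 0.48507487  0.43516383 -0.27346727  0.86216523  0.          0.40129906]
w 0.019354270946167523 gf 58.70248317718506 t 3.6417
w 0.01947373211934235 [ 0.15656787 -0.04332055 -0.31597495]
5.4333 [ 0.58678803 -0.03775515  0.15469585] 0.019534798955749534 [ 0.424704   -1.07903848 -0.26564651]
```

View pics/p1.png

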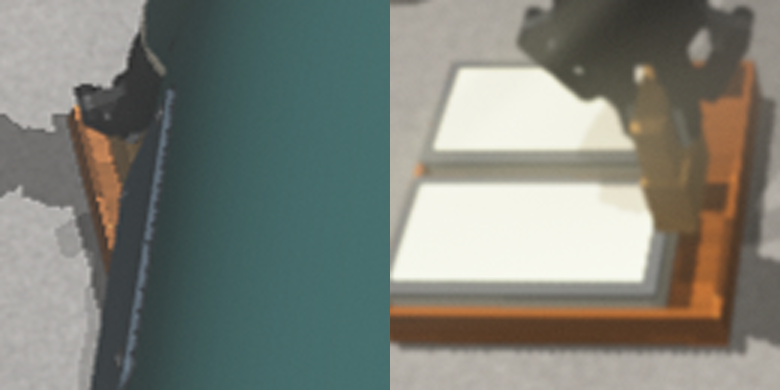

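The held block hangs upright over the narrow gap (scene half at about (670,200)). Width reads 20 mm, as it should. I'll lower it with a force guard.

```bash
cat >> h.py <<'E'
def lower(x,y,zs,lim=10):
    f0=env.read_contact_force()
    for z in zs:
        env.move_l([x,y,z],max_speed=.05); f=env.read_contact_force()-f0
        print(round(z,3),np.round(f,1),np.round(env.read_eef_pos(),4),round(env.read_t(),2))
        if np.linalg.norm(f)>lim: return False
    return True
E
python3 - <<'E'
from h import *
lower(.587,-.0376,[.12,.105,.097,.089,.081,.075,.071,.069])
E
```

```text
0.12 [-0.6 -0.6  1.3] [ 0.5871 -0.0376  0.1202] 6.38
0.105 [ 0.4 -0.2  0.4] [ 0.5868 -0.0376  0.1047] 6.83
0.097 [-1.   0.3 -0.1] [ 0.5868 -0.0376  0.0966] 7.14
0.089 [0.4 0.3 0.1] [ 0.5868 -0.0376  0.0886] 7.45
0.081 [-1.  -0.1  0.7] [ 0.5867 -0.0375  0.0806] 7.76
0.075 [-0.2 -0.4  0.4] [ 0.5868 -0.0376  0.0747] 8.03
0.071 [0.1 0.3 0.3] [ 0.5869 -0.0376  0.0708] 8.28
0.069 [-0.4  0.4  0.3] [ 0.587  -0.0376  0.069 ] 8.53
```

Run:
```python
from h import *
lower(.587,-.0376,[.068,.067,.066,.065],3)
env.release(); env.wait(.2); env.move_l([.587,-.0376,.20])
pick(.4565,.3324,4.8)
env.move_pose([.480,-.0728,.155],ori(13.1))
print(env.read_t(),env.read_eef_pos(),env.read_width(),env.read_contact_force())
b=env.capture("scene")
cv2.imwrite("pics/p2.png",cv2.resize(b[130:260,125:295],None,fx=3,fy=3,interpolation=2)[:,:,::-1])
```

```text
0.068 [-0.1 -1.5  2.3] [ 0.5872 -0.0376  0.0682] 8.78
0.067 [-4.  -0.2 16.1] [ 0.5873 -0.0377  0.0681] 9.03
w 0.01948884049055455 gf 58.76420974731445 t 14.05
w 0.019396378514677383 [ 0.63532117  0.4334848  -0.90769436]
16.6417 [ 0.48023672 -0.0721564   0.15506482] 0.019329592363330726 [-0.62202458  0.17805382 -1.8049078 ]
```

View pics/p2.png

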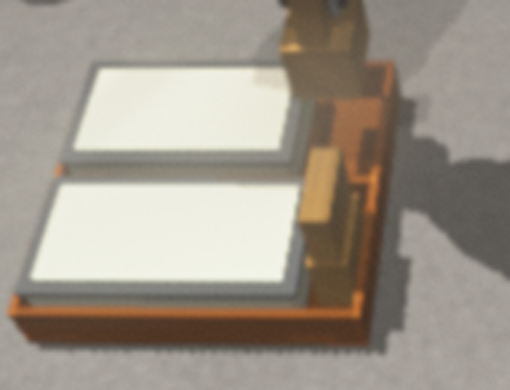

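The thin block stands down in its gap at about (325,230), and the thick block is held over the other gap at about (325,60). I'll lower it the same way.

Run:
```python
from h import *
x,y=.480,-.0728
if lower(x,y,[.12,.105,.097,.089,.081,.074]):
    lower(x,y,[.070,.068,.067,.066],4)
    if env.read_eef_pos()[2]<.0705:
        env.release(); env.wait(.2); env.move_l([x,y,.20]); env.move_pose([.35,.25,.3],ori(13.1)); env.wait(.3)
a=env.capture("top");b=env.capture("scene")
cv2.imwrite("pics/p3.png",np.hstack([cv2.resize(i[y:y+130,x:x+130],None,fx=3,fy=3,interpolation=2)for i,x,y in((a,365,130),(b,135,130))])[:,:,::-1])
print(env.read_t(),env.read_contact_force())
```

```text
0.12 [ 1.1 -1.5  0.3] [ 0.4801 -0.0728  0.1202] 17.54
0.105 [-0.7 -1.2 -0.2] [ 0.4798 -0.0728  0.1047] 17.99
0.097 [ 0.8 -0.5  0.4] [ 0.4798 -0.0727  0.0967] 18.3
0.089 [ 0.7 -0.8 -0.4] [ 0.4797 -0.0727  0.0887] 18.61
0.081 [-0.2 -1.   0.3] [ 0.4798 -0.0727  0.0807] 18.92
0.074 [-0.   0.3  0.6] [ 0.4798 -0.0727  0.0737] 19.21
0.07 [ 0.8 -1.7  0.1] [ 0.4799 -0.0727  0.0698] 19.46
0.068 [ 1.  -1.5  2.3] [ 0.4803 -0.0729  0.0682] 19.71
0.067 [-5.2 -1.6 22.4] [ 0.4805 -0.073   0.0681] 19.96
23.6 [ 0.84089608 -0.20838561 -0.3179556 ]
```

View pics/p3.png

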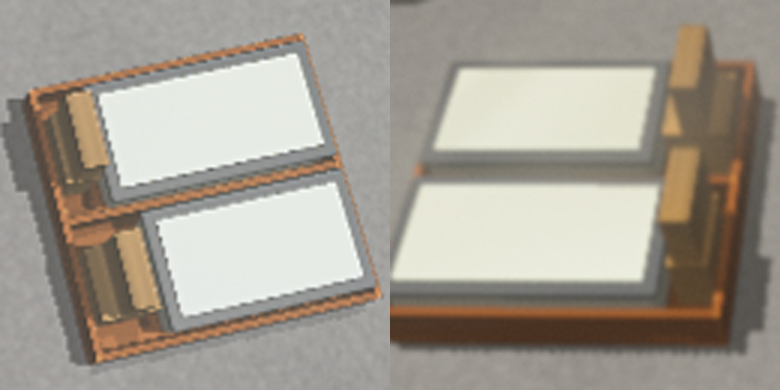

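Both blocks stand upright and fully down in their gaps: thin at about (88,130) and thick at about (135,270) in the top half. The arm is clear of everything.

```bash
python3 -c "
from workcell import env
print(env.hand_in())"
```

```text
the job is handed in; nothing more can be done
None
```

The job is handed in, with no verdict returned: the thin block stands beside the long tub and the middle block beside the short tub, both upright on the tray floor and released, at about 24 s of the 61 s allowed.

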